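# Unstack the tuning trays onto their job boards

## Task

The three red parts trays have come back to the ski workshop in one stack with a green compass case lying on top; take the stack apart. Lay the compass case flat, lid up, in the middle of the white bowl, and stand each tray on the plywood job board whose tool it serves - steel files with the aluminium file holder, yellow and blue wax bars with the cork block, black heel pads with the black rubber toe cap - flat in the middle of the empty bay between the two raised strips and straight along the board. Keep the trays level so that nothing spills, and leave the bowl, the bottle and the brush where they stand.

Things in the scene. Friction and masses are not known exactly. Their poses are not given: they have to be found in the camera images.
- tray_files_c (a point): loose red open tray, 140 long (x) x 62 wide (y) x 45 mm high, 0.2 kg, contents fast in it; its -x end is a low open front, its side walls are upright and full height over the rear 110 mm: grip across the width. Point: tray's middle, half-way up, 22.5 mm over its foot. Holds two grey steel files. TOP of the stack: 42 mm higher and 30 mm farther back than the tray below; runners drop 3 mm into it, so lift straight up.
- tray_wax_c (a point): loose red open tray, 140 long (x) x 62 wide (y) x 45 mm high, 0.2 kg, contents fast in it; its -x end is a low open front, its side walls are upright and full height over the rear 110 mm: grip across the width. Point: tray's middle, half-way up, 22.5 mm over its foot. Holds yellow and blue wax bars. MIDDLE of the stack, 42 mm higher and 30 mm farther back than the bottom tray.
- tray_boot_c (a point): loose red open tray, 140 long (x) x 62 wide (y) x 45 mm high, 0.2 kg, contents fast in it; its -x end is a low open front, its side walls are upright and full height over the rear 110 mm: grip across the width. Point: tray's middle, half-way up, 22.5 mm over its foot. Holds black rubber heel pads. BOTTOM of the stack, standing on the shelf.
- case_c (a point): closed green plastic compass case, 58 (x) x 84 (y) x 26 mm high, loose, about 80 g, lying lid up across the side walls of the top tray, its long side across the tray; its two long faces (+x and -x, 58 mm apart) are plain and can be gripped. This point is its middle, half-way up (13 mm).
- bowl: white ceramic bowl, 160 mm across the rim, 60 mm high, wall 4 mm, loose, 0.45 kg; origin at the centre of its underside, its inner floor about 5 mm above that, z up. The case lying flat in it rests on the sloping sides, its middle about 30 mm above the bowl's foot.
- board_file: fixed plywood board 268 x 110 x 14 mm. Tray bay: 164 mm long, between two 8 mm high cross strips, open at the sides. Origin: on the shelf under the bay's middle (a tray standing here has its middle 36.5 mm above it); x along the board to its tool, 130 mm off: an aluminium ski-edge file holder with two black thumb screws, 34 mm high over the board.
- board_wax: fixed plywood board 268 x 110 x 14 mm. Tray bay: 164 mm long, between two 8 mm high cross strips, open at the sides. Origin: on the shelf under the bay's middle (a tray standing here has its middle 36.5 mm above it); x along the board to its tool, 130 mm off: a brown cork waxing block, 78 x 50 x 33 mm high.
- board_boot: fixed plywood board 268 x 110 x 14 mm. Tray bay: 164 mm long, between two 8 mm high cross strips, open at the sides. Origin: on the shelf under the bay's middle (a tray standing here has its middle 36.5 mm above it); x along the board to its tool, 130 mm off: a black rubber boot toe cap, a ribbed half dome 90 mm wide and 41 mm high.
- cleaner: white plastic bottle with orange cap, 58 mm across, 155 mm high, loose, standing beyond the boards; a bystander. Origin at the centre of its underside.
- brush: brass-bristled brush with a dark wooden back, 48 (x) x 125 (y) x 32 mm high, loose, lying beyond the boards; a bystander. Origin at the centre of its underside.
Mind the look-alikes: they are no part of the job. Leave any purple look-alike of the part that bears tray_boot_c alone. Of the things that look like the part that bears case_c, the smaller one is meant.

How it is judged:
By the outcome, as a careful person would: the job done as asked, in the order asked, and still so for the second after the job is handed in, with the robot touching nothing.
It also fails if it takes over 118 s, if anything falls off the work surface, if the arm or the gripper's body presses on something with over 40 N, if the wrist force passes 120 N, or if a joint passes its speed limit or range.

## Robot

A 6-joint arm with a two-finger parallel gripper is mounted at the origin on the work surface. World frame = base frame: x ahead of the robot, y to its left, z up, the work surface at z = 0. Lengths are in mm, angles in rad, forces in N, time in s.
With the tool pointing down it reaches from about 350 to 875 mm from the base axis. Payload 4.2 kg.
Tool frame: the origin (TCP) lies on the centre line of the jaws, within the pads' length; the fingertips stand 11 mm ahead of it and the grasp point (between the pads) lies 8 mm behind it; z points along the fingers, x is the direction in which the jaws open and shut, and the axes are right-handed (so a half turn about z gives the same grasp; the last joint's range is limited). The gripper opens to 87 mm and grips with 3 to 60 N. Pads are 19 mm wide; open, the fingers measure 117 mm over their backs; the gripper's body (75 mm by 190 mm) begins 51 mm behind the grasp point.
Start: joints at [1.427, 0.385, 0.008, 0, -1.194, -0.259], TCP at [244.964, 574.971, 233.55] pointing down, gripper open.
Joint ranges: [-3.14, 3.14], [-1.21, 2.06], [-1.07, 1.41], [-3.16, 2.05], [-2.99, -0.16], [-3.1, 3.1]. Speed limits (rad/s): [2.79, 2.79, 3.14, 3.14, 3.14, 3.14].

## Interface

Orientations are given as a rotation vector (axis times angle).
In Python, from station import ctrl gives the robot as it stands. Calls block until the motion is done:
- ctrl.goto(position, orientation): joint-space move of the TCP to a pose.
- ctrl.move_l(position, v=150, orientation=None): straight line of the TCP; orientation=None keeps the orientation; v is the mean speed in mm/s.
- ctrl.goto_joints(angles): joint-space move.
- ctrl.grip(opening): opening from 0.0 (shut) to 1.0 (fully open); the grip force is fixed at half the most; returns when the fingers have stopped.
- ctrl.sleep(seconds).
- ctrl.ik(position, orientation): joint angles nearest the present ones, or None.
- ctrl.read_camera(name): name is "scene" or "top" or "wrist"; returns a dict with "image" (384x512x3 uint8, blue, green, red), "depth" (384x512 float32, mm along the optical axis (not along the pixel's ray), 0 where there is no reading), "vertical_fov" (degrees; the focal length in pixels is half the picture's height over the tangent of half this angle, whatever the lens; pixels are square), "cx", "cy" (the principal point, pixels), "cam_to_world" (4x4, takes a point from camera to world coordinates). Camera axes: x right, y up, looking along -z (the intrinsics and any distortion apply to the point x, -y, -z); pixel columns grow to the right and rows downward; lengths in mm; the calibration is good to about 2 mm. A picture is of the moment at which its call begins.
A pose or a line that the arm cannot do raises ctrl.Unreachable and nothing moves.
- ctrl.sign_off(): hands the job in, once; it reports no verdict.
Trained networks look in a picture, given as the dict that the camera call returned (one of the last four; its "shot" number tells which), for a name from the list of things; names that differ only in an ending like _2 or _b are one class to them, and where a whole thing is asked for, a point or a joint stands for the part that bears it (a point fixed in the world has none). Each returns a list of dicts, best first, with "score" (0 to 1); they miss things now and then, are a little off and sometimes report something else, mostly with a low value. They report only what shows in the picture. A call takes as long as a camera call. They do not tell look-alikes from the thing itself.
- ctrl.spot_in(label, picture): "position" ([x, y, z] in mm, in world coordinates, good to about 4 mm: the middle of the surface that is visible of it).
- ctrl.silhouettes(label, picture): "mask" (384x512 bool, what is visible of it).
- ctrl.spot_point(label, picture): "position" ([x, y, z] in mm, in world coordinates, good to about 4 mm: a listed point, or the origin of a listed thing).
Readings, each from a call of its own:
- ctrl.read_t(): time.
- ctrl.read_q(): joint angles.
- ctrl.read_dq(): joint speeds.
- ctrl.read_joint_torque(): joint torques, N m.
- ctrl.read_tcp_pos(): TCP position.
- ctrl.read_tcp_rot(): TCP orientation.
- ctrl.read_contact_force(): force on the tool from outside, world axes, zero at the start.
- ctrl.read_wrist_torque(): the same for the moment, N m.
- ctrl.read_opening(): opening from 0.0 (shut) to 1.0 (fully open).
Only numpy, scipy, OpenCV 4.12 (cv2) and the standard library are available. Lean on these libraries where they do the work, as an engineer would, in place of code of your own. Each camera call takes 0.05 s, during which the arm holds its last target. There are 200 camera calls.

## Working session

There is one attempt and no reset: what is moved stays moved. The work goes in short steps, each a Python script; the robot and the scene stay as the last script left them, time stands still between calls to the robot, and variables do not carry over. Pictures are saved under pics/ and viewed, about 12 in all and at most 16, crops included, and the job is handed in when it is done.

```bash
mkdir -p pics; ls
cat > h.py <<'E'
import numpy as np, cv2
from station import ctrl
def shot(n,save=None):
    p=ctrl.read_camera(n)
    if save: cv2.imwrite('pics/'+save,p["image"])
    return p
def cloud(p):
    d=p["depth"];h,w=d.shape;f=h/2/np.tan(np.radians(p["vertical_fov"])/2)
    v,u=np.mgrid[:h,:w]
    P=np.stack([(u-p["cx"])/f*d,-(v-p["cy"])/f*d,-d,np.ones_like(d)],-1)@np.array(p["cam_to_world"]).T
    P=P[...,:3]; P[d<=0]=np.nan
    return P
E
python3 - <<'E'
from h import *
ims=[]
for n in("scene","top"):
    p=shot(n); ims.append(p["image"]); np.savez('pics/'+n,P=cloud(p),im=p["image"])
    print(n,[k for k in p if k not in("image","depth")],p["vertical_fov"],np.round(p["cam_to_world"],2).tolist())
    for l in ["tray_files_c","tray_wax_c","tray_boot_c","case_c","bowl","board_file","board_wax","board_boot","cleaner","brush"]:
        print(l,[(round(r["score"],2),np.round(r["position"]).tolist()) for r in ctrl.spot_point(l,p)][:4])
cv2.imwrite('pics/a1.png',ims[0]);cv2.imwrite('pics/a2.png',ims[1])
print(ctrl.read_t(),ctrl.read_tcp_rot())
E
```

```text
pics
scene ['vertical_fov', 'cx', 'cy', 'cam_to_world', 'shot'] 42.80768014596421 [[0.5, -0.49, 0.72, 1398.52], [0.87, 0.29, -0.4, -477.61], [-0.01, 0.82, 0.57, 788.56], [0.0, 0.0, 0.0, 1.0]]
tray_files_c [(0.75, [531.0, -10.0, 107.0]), (0.41, [514.0, -399.0, -0.0])]
tray_wax_c [(0.52, [501.0, -10.0, 62.0]), (0.47, [551.0, -13.0, 142.0]), (0.42, [476.0, 4.0, 22.0])]
tray_boot_c [(0.9, [718.0, -8.0, 26.0]), (0.71, [476.0, 3.0, 21.0])]
case_c [(0.94, [551.0, -14.0, 143.0]), (0.69, [280.0, -215.0, 16.0])]
bowl [(0.78, [513.0, -398.0, -3.0])]
board_file [(0.91, [461.0, 412.0, -4.0])]
board_wax [(0.64, [495.0, -190.0, 0.0])]
board_boot [(0.77, [458.0, 207.0, 2.0])]
cleaner [(0.61, [749.0, -168.0, -0.0])]
brush [(0.86, [760.0, 187.0, -2.0])]
top ['vertical_fov', 'cx', 'cy', 'cam_to_world', 'shot'] 51.2523423978807 [[0.02, 0.99, -0.15, 358.32], [-1.0, 0.02, 0.03, 18.42], [0.03, 0.15, 0.99, 1335.0], [0.0, 0.0, 0.0, 1.0]]
tray_files_c [(0.66, [529.0, -14.0, 106.0])]
tray_wax_c [(0.52, [500.0, 0.0, 65.0])]
tray_boot_c [(0.7, [475.0, 1.0, 20.0]), (0.56, [708.0, -9.0, 21.0])]
case_c [(0.88, [280.0, -213.0, 21.0]), (0.64, [555.0, -13.0, 142.0]), (0.48, [529.0, -14.0, 108.0])]
bowl [(0.79, [517.0, -399.0, 0.0])]
board_file [(0.67, [463.0, 409.0, 0.0])]
board_wax [(0.98, [496.0, -192.0, -1.0])]
board_boot [(0.61, [456.0, 202.0, -0.0])]
cleaner [(0.87, [748.0, -170.0, 5.0]), (0.4, [495.0, -192.0, -1.0])]
brush [(0.81, [765.0, 185.0, 2.0])]
1.1 [ 1.73214905e+00 -2.62090669e+00  1.11171307e-05]
```

View pics/a1.png

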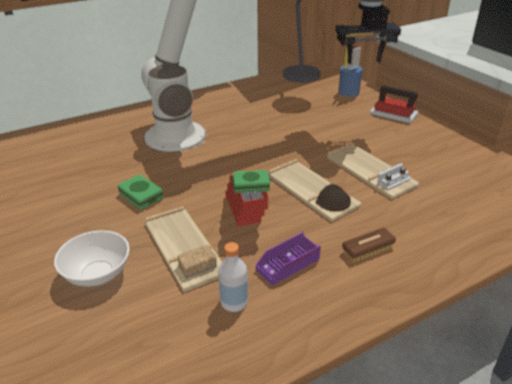

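View pics/a2.png

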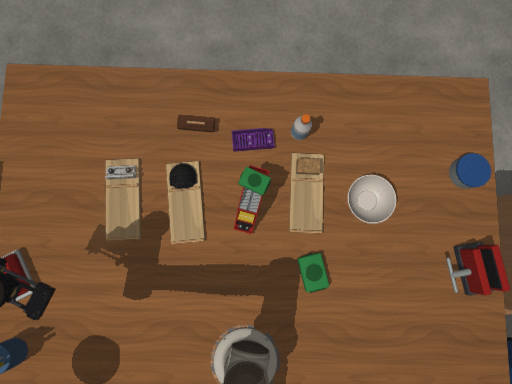

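The scene shows the stack with a green case on it at top-view px (255,181), and a second green case on the table at (314,272). There is also a purple tray at (254,139). I'll measure the case sizes, the stack yaw and the board yaws, and make one enlarged crop.

Run:
```python
from h import *
z=np.load('pics/top.npz');P,im=z['P'],z['im']
hsv=cv2.cvtColor(im,cv2.COLOR_BGR2HSV);X=P[...,0];Y=P[...,1];Z=P[...,2]
def rect(m,n):
    q=P[m].astype(np.float32); q=q[np.isfinite(q).all(1)]
    (c,s,a)=cv2.minAreaRect(q[:,:2].copy()); print(n,len(q),np.round(c,1),np.round(s,1),round(a,1),'z',np.round(np.percentile(q[:,2],[5,50,95]),1))
def near(x,y,r): return np.hypot(X-x,Y-y)<r
g=(hsv[...,0]>40)&(hsv[...,0]<85)&(hsv[...,1]>100)
rect(g&near(553,-14,75)&(Z>145),'case stack'); rect(g&near(280,-214,75)&(Z>12),'case table')
red=((hsv[...,0]<8)|(hsv[...,0]>172))&(hsv[...,1]>150)
rect((red|(Z>30))&near(520,-5,130)&(Z>12)&(hsv[...,0]<110),'stack')
for n,x,y in(("file",462,410),("boot",457,204),("wax",495,-191)):
    m=(Z>9)&(np.abs(Y-y)<85)&(X>x-130)&(X<x+220)
    k=cv2.connectedComponentsWithStats(m.astype(np.uint8))
    i=1+np.argmax(k[2][1:,4]); rect(k[1]==i,n)
rect((Z>40)&near(515,-398,120),'bowl rim')
c=im[110:300,90:420];cv2.imwrite('pics/a3.png',cv2.resize(c,None,fx=2.4,fy=2.4,interpolation=cv2.INTER_CUBIC))
```

```text
case stack 532 [553.  -16.4] [89.2 57. ] 67.0 z [151.8 156.1 159.9]
case table 875 [ 280.  -214.3] [117.7  76.6] 14.1 z [29.2 35.7 39.9]
stack 1315 [504.   -2.3] [ 91.3 200.5] 73.1 z [ 52.5 107.4 159. ]
file 2701 [506.  413.9] [268.7 113.6] 4.5 z [11.  15.9 38.7]
boot 2666 [500.2 207.9] [267.4 110.5] 6.6 z [11.2 16.5 51.3]
wax 2574 [ 540.4 -195.9] [110.6 268.4] 88.6 z [11.5 16.4 49. ]
bowl rim 553 [ 518.1 -401.3] [153.8 159.7] 1.4 z [41.7 55.  64. ]
```

View pics/a3.png

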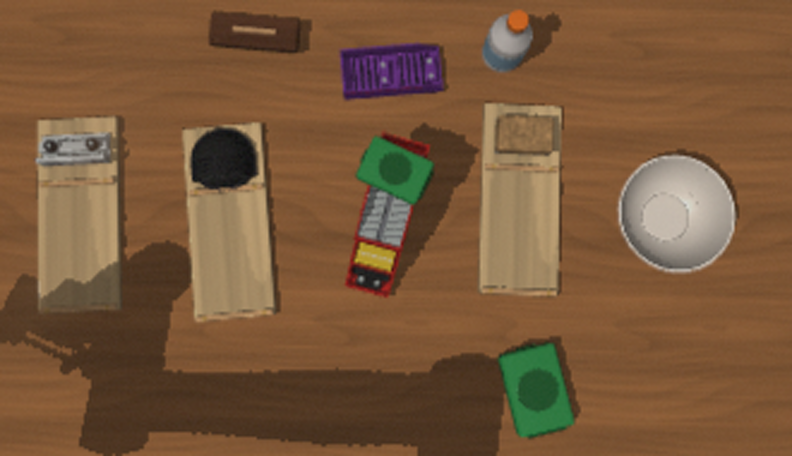

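The case on the stack measures 84x57 mm, so it is the smaller one and the one meant. The case on the table is 118x77 mm, a look-alike. Next I'll fly over the file and boot boards and then the stack for close looks.

```bash
cat >> h.py <<'E'
def rv(deg):
    "tool down, jaw axis at yaw deg (mod 180, kept near -113..67 branch)"
    a=np.radians(deg)/2; return np.array([np.cos(a),np.sin(a),0])*np.pi
def rect(q):
    (c,s,a)=cv2.minAreaRect(q[:,:2].astype(np.float32).copy())
    if s[0]<s[1]: s=s[::-1];a+=90
    return np.round(c,1),np.round(s,1),round((a+90)%180-90,1)
def board(P,x,y):
    "plywood top and whole outline near origin estimate x,y"
    X,Y,Z=P[...,0],P[...,1],P[...,2]
    m=(Z>8)&(np.abs(Y-y)<80)&(X>x-130)&(X<x+220)
    k=cv2.connectedComponentsWithStats(cv2.morphologyEx(m.astype(np.uint8),cv2.MORPH_OPEN,np.ones((3,3))))
    q=P[k[1]==1+np.argmax(k[2][1:,4])]
    t=q[(np.abs(q[:,2]-np.median(q[:,2]))<30)]
    r=rect(t); a=np.radians(r[2]); d=np.array([np.cos(a),np.sin(a)])
    return r,'origin',np.round(r[0]-44*d,1),'z',np.round(np.percentile(q[:,2],[5,50,95]),1)
E
python3 - <<'E'
from h import *
def see(n,x,y,z,yaw):
    ctrl.goto([x,y,z],rv(yaw)); p=shot("wrist",n+'.png'); P=cloud(p); np.savez('pics/'+n,P=P,im=p["image"]); print(n,ctrl.read_t(),np.round(np.array(p["cam_to_world"])[:3,3])); return p,P
p,P=see('w_file',470,405,400,-113); print(board(P,462,410),[(r["score"],np.round(r["position"])) for r in ctrl.spot_point("board_file",p)])
p,P=see('w_boot',470,205,400,-113); print(board(P,456,204),[(r["score"],np.round(r["position"])) for r in ctrl.spot_point("board_boot",p)])
p,P=see('w_stack',510,-5,430,-107)
cv2.imwrite('pics/b.png',np.hstack([cv2.resize(np.load(f'pics/{n}.npz')['im'],(266,200)) for n in('w_file','w_boot')]+[cv2.resize(p["image"],(266,200))]))
E
```

```text
w_file 2.3917 [544. 375. 550.]
((array([486.7, 405.2]), array([149.2,  47.2]), 67.0), 'origin', array([469.5, 364.7]), 'z', array([436.3, 481.5, 500.7])) [(0.92, array([462., 414.,  -2.]))]
w_boot 3.3083 [544. 175. 551.]
((array([486.7, 203.5]), array([153.8,  47.3]), 66.9), 'origin', array([469.4, 163. ]), 'z', array([437.5, 482.6, 501.8])) [(0.65, array([452., 206.,   4.])), (0.46, array([529., -14., 107.]))]
w_stack 4.275 [587. -27. 580.]
```

View pics/b.png

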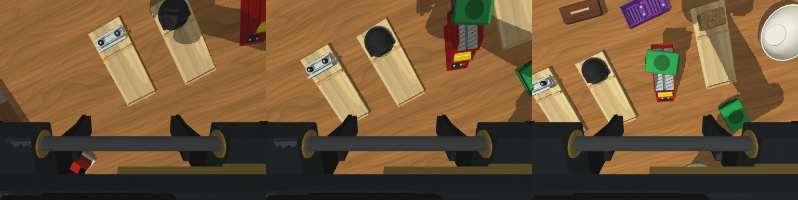

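The wrist views show the boards, stack and case clearly, with the gripper filling the lower part. I'll recompute with the gripper masked out.

```bash
sed -i 's/m=(Z>8)&/m=(Z>8)\&(Z<70)\&/' h.py
python3 - <<'E'
from h import *
L=lambda n:(lambda z:(z['P'],z['im']))(np.load(f'pics/{n}.npz'))
for n,b in(("w_file",(462,411)),("w_file",(456,205)),("w_boot",(456,205)),("w_boot",(462,411)),("w_stack",(456,205)),("w_stack",(495,-191))): print(n,board(L(n)[0],*b))
P,im=L('w_stack');X,Y,Z=P[...,0],P[...,1],P[...,2]
h=cv2.cvtColor(im,cv2.COLOR_BGR2HSV)
g=(h[...,0]>40)&(h[...,0]<85)&(h[...,1]>90)&(np.hypot(X-553,Y+15)<75)
for lo in(140,150): q=P[g&(Z>lo)&(Z<165)];print('case',rect(q),np.median(q[:,2]))
near=np.hypot(X-520,Y+5)<130
red=((h[...,0]<8)|(h[...,0]>172))&(h[...,1]>140)&near
for a,b in((100,133),(118,133),(60,90),(20,60)):
    q=P[near&(Z>a)&(Z<b)&red]; print(a,b,len(q),rect(q))
v,u=np.where(g);print(u.min(),u.max(),v.min(),v.max())
u0,v0=int(u.mean()),int(v.mean())
cv2.imwrite('pics/c.png',cv2.resize(im[max(v0-60,0):v0+100,u0-80:u0+80],None,fx=3.7,fy=3.7,interpolation=cv2.INTER_CUBIC))
E
```

```text
w_file ((array([505.3, 415.4]), array([268.1, 110.2]), 4.4), 'origin', array([461.4, 412. ]), 'z', array([12.1, 14. , 38.2]))
w_file ((array([499.9, 209.9]), array([267.7, 110.5]), 6.5), 'origin', array([456.2, 204.9]), 'z', array([12.3, 14.4, 51.2]))
w_boot ((array([499.9, 209.8]), array([268.2, 109.9]), 6.6), 'origin', array([456.2, 204.7]), 'z', array([12.3, 14.3, 50.8]))
w_boot ((array([505.6, 414.8]), array([267.3, 110.7]), 4.5), 'origin', array([461.7, 411.3]), 'z', array([11.9, 13.9, 42.3]))
w_stack ((array([500.4, 209.5]), array([267.7, 110.8]), 6.5), 'origin', array([456.7, 204.5]), 'z', array([11.9, 14.2, 51. ]))
w_stack ((array([ 539.6, -194.4]), array([268.2, 111.1]), -1.3), 'origin', array([ 495.6, -193.4]), 'z', array([12.2, 14.2, 47.1]))
case (array([553.7, -14.8]), array([89.2, 58. ]), 65.7) 154.69721600336044
case (array([554.3, -13.5]), array([86.2, 58. ]), 65.7) 154.72544092313515
100 133 383 (array([530.9, -11.8]), array([140.4,  62.9]), -14.0)
118 133 248 (array([540. , -14.2]), array([121.5,  62.9]), -14.2)
60 90 286 (array([515.3,  -9.5]), array([166.7,  61.2]), -14.1)
20 60 62 (array([428.1,  13.4]), array([59.7, 42. ]), 76.8)
217 408 95 239
```

View pics/c.png

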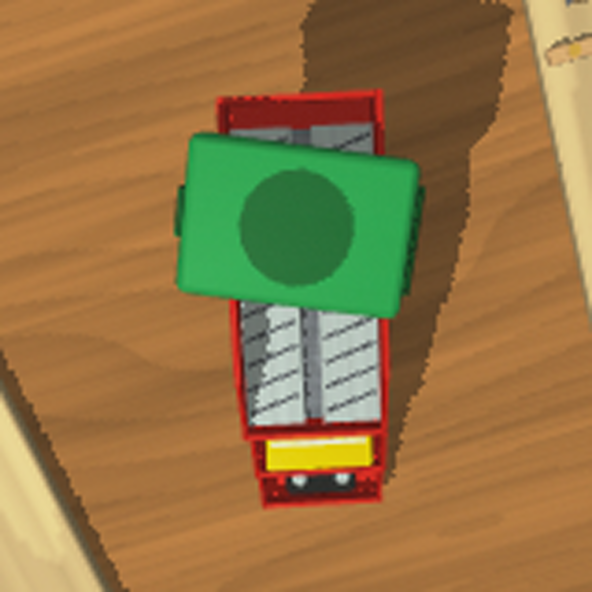

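Case: centre (554,-14), z 142, jaw axis -24.3°. Stack: yaw -14.1°, with the top tray at (531,-12). Board poses agree between views. I'll take the case now.

```bash
cat >> h.py <<'E'
def circle(P,x,y):
    X,Y,Z=P[...,0],P[...,1],P[...,2]
    q=P[(Z>53)&(Z<66)&(np.hypot(X-x,Y-y)<95)]
    from scipy.optimize import least_squares
    r=least_squares(lambda c:np.hypot(q[:,0]-c[0],q[:,1]-c[1])-c[2],[x,y,78],loss='soft_l1')
    return len(q),np.round(r.x,1)
E
python3 - <<'E'
from h import *
print(circle(np.load('pics/top.npz')['P'],516,-399))
o=rv(-24.3); print(ctrl.ik([554,-14,230],o), ctrl.ik([554,-14,230],rv(155.7)))
ctrl.goto([554,-14,230],o)
ctrl.move_l([554,-14,144],v=120)
print(ctrl.read_contact_force()); ctrl.grip(0.5); print(ctrl.read_opening())
ctrl.move_l([554,-14,300],v=150); print(ctrl.read_opening(),ctrl.read_contact_force())
ctrl.goto([480,-380,300],o)
p=shot("wrist","d.png");P=cloud(p);print(circle(P,516,-399),board(P,495,-193),ctrl.read_t(),ctrl.read_opening())
X,Y,Z=P[...,0],P[...,1],P[...,2]
for a,b in((-5,300),):
  q=(np.hypot(X-516,Y+399)<22)&(Z<60); print('floor',np.nanpercentile(Z[q],[5,50,95]))
E
```

```text
(315, array([ 517.7, -398.7,   76. ]))
[ 0.26724366  0.26722817 -0.17362749  0.         -1.12994068  2.45023399] [ 2.67243659e-01  2.67228166e-01 -1.73627485e-01  4.44089210e-16
 -1.12994068e+00 -6.91358667e-01]
[ 0.33415792 -0.423868    0.25671089]
0.6648194569077711
0.6623181898333534 [ 0.12905954  0.38194798 -0.42992467]Traceback (most recent call last):
  File "<stdin>", line 8, in <module>
station.Unreachable: the arm cannot take that pose within its joint ranges
```

Run:
```python
from h import *
o=rv(-61); print(ctrl.ik([516,-398,300],o))
ctrl.goto([516,-398,300],o)
p=shot("wrist","d.png");P=cloud(p);print(circle(P,516,-399),ctrl.read_t(),ctrl.read_opening())
np.savez('pics/d',P=P,im=p['image'])
```

```text
[-4.09258769e-01  3.97748154e-01  1.92567085e-01 -4.44089210e-16
 -1.36561526e+00  2.48620058e+00]
(1192, array([ 518.1, -397.9,   76. ])) 9.7667 0.6593888585580807
```

View pics/d.png

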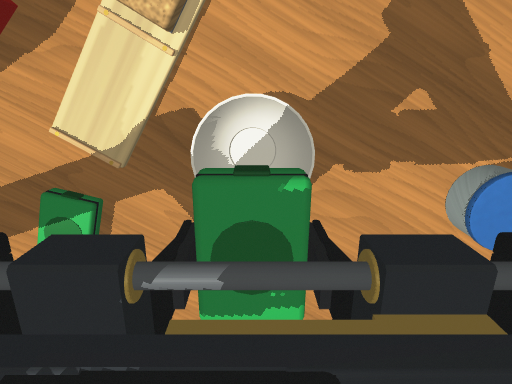

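The case is held lid up, and the bowl fits at (518,-398). I'll lower it slowly with a force check.

Run:
```python
from h import *
x,y=518,-398
ctrl.move_l([x,y,60],v=150); f0=ctrl.read_contact_force()
ctrl.move_l([x,y,38],v=60)
z=38
while z>29:
    z-=1; ctrl.move_l([x,y,z],v=20); f=ctrl.read_contact_force()-f0
    if f[2]>2: break
print(z,f,ctrl.read_t())
ctrl.grip(0.75); print(ctrl.read_opening())
ctrl.move_l([x,y,120],v=120); ctrl.grip(1.0)
ctrl.goto([x-20,y+60,330],rv(-61))
p=shot("wrist","e.png");P=cloud(p);X,Y,Z=P[...,0],P[...,1],P[...,2]
h=cv2.cvtColor(p["image"],cv2.COLOR_BGR2HSV)
g=(h[...,0]>40)&(h[...,0]<85)&(h[...,1]>90)&(np.hypot(X-x,Y-y)<75)&(Z<100)
q=P[g];n=np.linalg.svd(q-q.mean(0))[2] if len(q)<20000 else None
print(circle(P,x,y),'case',rect(q),np.percentile(q[:,2],[5,50,95]),board(P,495,-193),ctrl.read_t())
A=np.c_[q[:,:2],np.ones(len(q))]; k=q[:,2]>np.median(q[:,2])-6; print('slope',np.linalg.lstsq(A[k],q[k,2],rcond=None)[0])
```

```text
31 [-1.49209897  1.84599749  5.68224295] 13.7833
0.7502064167693375
(1746, array([ 518. , -397.5,   76. ])) case (array([ 517.8, -397.8]), array([88.4, 57.2]), 28.7) [39.20427215 42.81222004 44.59511729] ((array([ 539.3, -194.2]), array([267.8, 110.5]), -1.4), 'origin', array([ 495.3, -193.1]), 'z', array([12.2, 14. , 46.8])) 16.7833
slope [ 1.85256093e-02 -2.58388230e-02  2.28474678e+01]
```

View pics/e.png

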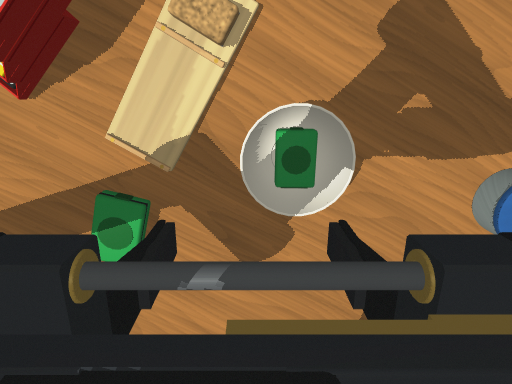

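The case lies flat and centred in the bowl, and the bowl has not moved. Next is the files tray, using a reusable tray routine with level straight-line carries.

```bash
cat >> h.py <<'E'
def tray(src,zs,yaw,dst,byaw,zc=240):
    "src xy, tray middle height zs and yaw; dst bay origin xy and board yaw"
    o=rv(yaw-90); ob=rv(byaw-90)
    ctrl.goto([*src,zs+120],o); ctrl.move_l([*src,zs],v=120)
    print('at',np.round(ctrl.read_contact_force(),1)); ctrl.grip(0.5); print('grip',ctrl.read_opening(),np.round(ctrl.read_contact_force(),1))
    ctrl.move_l([*src,zs+20],v=40); ctrl.move_l([*src,zc],v=150); print('up',ctrl.read_opening(),np.round(ctrl.read_contact_force(),1))
    ctrl.move_l([*dst,zc],v=180,orientation=ob); ctrl.move_l([*dst,60],v=120)
    f0=ctrl.read_contact_force(); ctrl.move_l([*dst,40],v=50); z=40
    while z>34:
        z-=1; ctrl.move_l([*dst,z],v=15); f=ctrl.read_contact_force()-f0
        if f[2]>2: break
    print('down',z,np.round(f,1)); ctrl.grip(1.0); ctrl.move_l([*dst,zc],v=150); print('t',ctrl.read_t())
def reds(P,im,x,y,lo,hi,r=110):
    X,Y,Z=P[...,0],P[...,1],P[...,2];h=cv2.cvtColor(im,cv2.COLOR_BGR2HSV)
    q=P[((h[...,0]<8)|(h[...,0]>172))&(h[...,1]>140)&(np.hypot(X-x,Y-y)<r)&(Z>lo)&(Z<hi)]
    return len(q),rect(q)
E
python3 - <<'E'
from h import *
tray([531,-12],106.5,-14.1,[461.5,411.7],4.45)
ctrl.goto([470,250,380],rv(-97))
p=shot("wrist","f.png");P=cloud(p);print('placed',reds(P,p["image"],461,411,20,70),'stack',reds(P,p["image"],490,0,60,95),ctrl.read_t())
E
```

```text
at [ 0.2 -0.6  0. ]
grip 0.7101660947737259 [-0.4  0.3  0.9]
up 0.7114921338055343 [-0.1 -0.1 -2.6]
down 36 [-2.7 -1.4  5.7]
t 29.3417
placed (1576, (array([461.7, 411.3]), array([140.,  63.]), 4.0)) stack (2471, (array([502.5,  -5.2]), array([140.1,  64.2]), -13.6)) 30.2583
```

View pics/f.png

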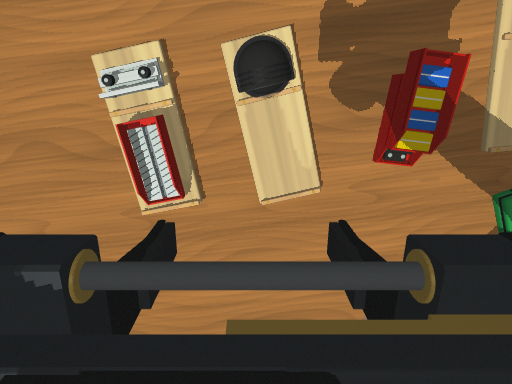

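The files tray sits centred at (462,411), yaw 4°. The wax tray is now on top of the stack at (502,-5).

Run:
```python
from h import *
tray([502,-5],64.5,-14,[495.4,-193.2],-1.35)
ctrl.goto([450,-60,380],rv(-100))
p=shot("wrist","g.png");P=cloud(p);print('placed',reds(P,p["image"],495,-193,20,70),'stack',reds(P,p["image"],473,3,15,55),ctrl.read_t())
```

```text
at [ 0.  -0.4  0.6]
grip 0.7124042534981953 [-0.7  0.1  1.5]
up 0.7100629363681653 [ 0.6 -0.2 -2. ]
down 36 [-2.8  1.2  5.9]
t 41.6917
placed (1651, (array([ 496. , -192.9]), array([140.4,  63.2]), -1.0)) stack (787, (array([473.7,   1.3]), array([140.4,  62.5]), -13.6)) 42.55
```

View pics/g.png

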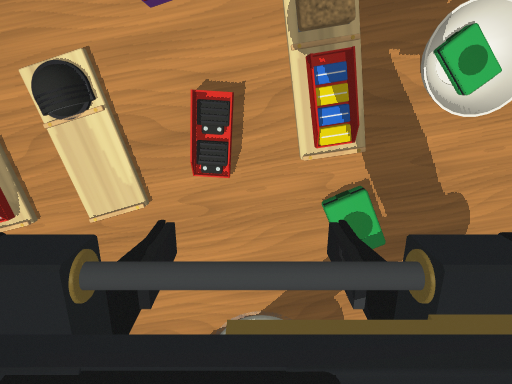

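The wax tray is centred at (496,-193), yaw -1°. The boot tray stands at (473.5,1.8). I'll move that one, then check everything.

Run:
```python
from h import *
tray([473.4,2],22.5,-13.9,[456.4,204.7],6.55)
ctrl.goto([420,120,400],rv(-97))
p=shot("wrist");P=cloud(p);print('boot',reds(P,p["image"],456,205,20,70),'file',reds(P,p["image"],461,411,20,70),'wax',reds(P,p["image"],495,-193,20,70))
ctrl.goto([245,575,233],rv(-113))
p=shot("top","z.png");P=cloud(p);im=p["image"]
for n,x,y in(('boot',456,205),('file',461,411),('wax',495,-193)):print(n,reds(P,im,x,y,20,70))
print(circle(P,517,-398)); 
for l in("cleaner","brush","case_c"): print(l,[(round(r["score"],2),np.round(r["position"])) for r in ctrl.spot_point(l,p)][:3])
print(ctrl.read_t())
cv2.imwrite('pics/z.png',cv2.resize(im[100:300,90:420],None,fx=2.4,fy=2.4))
```

```text
at [-0.3 -0.  -0.3]
grip 0.7111959949268504 [-1.2 -0.2  2.5]
up 0.711402937616561 [-0.6 -0.5 -1.7]
down 36 [-2.6  0.1  7.4]
t 54.1
boot (1357, (array([457.2, 204.3]), array([140.1,  62.4]), 6.7)) file (2332, (array([461.5, 411.4]), array([140.1,  64.7]), 4.6)) wax (2967, (array([ 495.9, -193.1]), array([139.9,  65.1]), -0.9))
boot (366, (array([457.9, 202.8]), array([140.7,  62.5]), 6.8))
file (294, (array([461. , 415.6]), array([139.4,  76.5]), 4.1))
wax (299, (array([ 496.3, -194.5]), array([139.9,  62.9]), -0.9))
(313, array([ 517.9, -398.8,   75.9]))
cleaner [(0.86, array([ 744., -170.,    2.])), (0.27, array([458., 408.,   3.]))]
brush [(0.77, array([765., 187.,   3.])), (0.25, array([455., 206.,  37.]))]
case_c [(0.59, array([ 519., -395.,   30.])), (0.58, array([ 277., -215.,   20.]))]
56.9833
```

View pics/z.png

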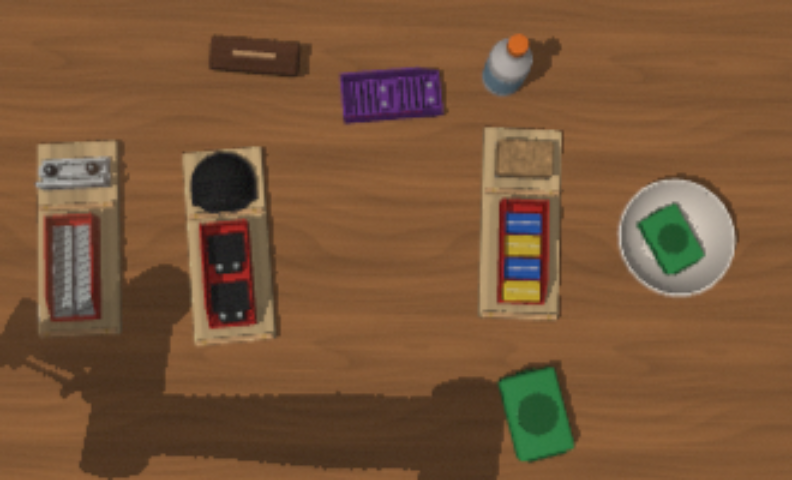

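The final view shows every part in place and the bystanders where they stood. I'll hand in.

```bash
python3 -c "
from h import *
print(ctrl.sign_off())"
```

```text
the job is handed in; nothing more can be done
None
```

I took the stack apart and handed the job in at about 57 s on the robot's clock (limit 118 s).

- **Case:** I took the smaller green case (84x58 mm) off the stack. It lies flat, lid up, in the middle of the bowl. Its centre measured within about 1 mm of the bowl's fitted centre.
- **Trays:** The files, wax and boot trays stand on their matching boards, with their open fronts facing away from the tools. In the last wrist view each was within about 1 mm of its bay's middle and within about 0.5° of the board's direction.
- **Left alone:** The bowl, bottle and brush, the purple tray and the larger green case show no visible shift from the first picture.

One check disagreed. The last top-camera fit put the files tray about 4 mm off in y and 76 mm wide instead of 62 mm. I take this to be a false fit, perhaps from the shadow over it in that view. Both wrist views put that tray on centre.

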